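# Raise the microscope's lamp arm and slide the dish to the stop

### The job

Push the microscope's counterweighted lamp arm up and back by its orange bar until it tips past its balance point and stays raised by itself; do it smoothly, without flinging it up. Then, with the arm left up, push the blue-lidded dish along its lane on the stage until it rests against the red end stop. Just push, never lift or tip the dish, and do not disturb the vials and other things standing about.

Things in the scene. Friction and masses are not known exactly. Their poses are not given: they have to be found in the camera images.
- stand: Fixed low inverted microscope: white base, black stage plate, 245 (x) x 320 (y) mm, 95 mm tall. Origin: middle of the underside; +x points to its back (hinge side, away from the robot), +y to the robot's left, z up; turned by up to 0.3 rad. Two grey hinge cheeks stand on it at x = +67 to +103 mm, y within 39 mm, up to 153 mm high.
- lane (a point): Middle of the dish lane, on the flat stage top: 95 mm above the stand's underside, 55 mm in front of (stand's -x) the stand's origin; axes as the stand's. The lane runs along y, 66 mm wide between two aluminium ridges 5 mm high, 6 mm wide and 300 mm long.
- hinge (a point): The lamp arm's hinge axis, fixed on the stand at x = +85 mm, y = 0, 135 mm above the stand's underside. The axis runs along the stand's y.
- lamp_arm (a joint): Lamp arm angle (rad): 0 = down, lamp over the dish; 1.05 = fully raised, tipped back on its stop. It grows as the arm's front goes up and back (towards the stand's +x). Below about 0.54 (the balance point) it falls back to 0, above that it goes on by itself to 1.05; the hinge is slightly damped. Starting it takes about 2 to 3.5 N pushed level on the bar.
- push_bar (a point): Middle of the orange push bar at the very front of the lamp arm: round, 14 mm dia, 130 mm long, parallel to the stand's y. Arm down: 185 mm in front of (stand's -x) and 100 mm above the hinge axis, 235 mm above the table. It moves on a circle of 210 mm radius round the hinge axis; fully raised it is 5 mm in front of and 210 mm above it. The point's axes turn with the arm.
- lamp (a point): Middle of the lamp drum's underside (turns with the arm). White drum 60 mm dia, 60 mm tall, upright while the arm is down: 140 mm in front of and 55 mm above the hinge axis; its front is 15 mm behind the bar's centre line. A black condenser cone 30 mm long hangs below it, 45 mm clear of the dish. A beam leads from it to the hinge; behind the hinge is a steel counterweight, 56 mm dia.
- dish: Loose round dish with blue lid over a white base, 60 mm dia, 20 mm tall, 35 to 70 g; origin: middle of its underside. It lies in the lane on the stage, under the lamp at the start.
- stop_face (a point): Middle of the lower edge of the red end stop's contact face, at stage height, in the lane towards the stand's +y end; axes as the stand's, so the dish rests against it when its centre is 30 mm from here on the -y side. The stop is a fixed block 64 x 18 x 18 mm (8 mm screw on top), lying on the +y side of this point.
- vial_amber: Small amber glass vial, 24 mm dia, 45 mm tall, on the rear right corner of the stage (to the robot's right); loose, to be left alone. Origin: middle of its underside.
- vial_green: Small green glass vial, 24 mm dia, 45 mm tall, on the rear left corner of the stage; loose, to be left alone. Origin: middle of its underside.
- slide_box: Flat yellow box with white lid, 36 x 86 x 26 mm, on the table just in front of the microscope; loose, to be left alone. Origin: middle of its underside.
- cleaner: White bottle with blue cap, 54 mm dia, 130 mm tall, on the table left of the microscope; loose, to be left alone. Origin: middle of its underside.
- tip_box: Blue box with clear lid, 122 x 82 x 65 mm, on the table right of the microscope; loose, to be left alone. Origin: middle of its underside.
- beaker: White open cup, 66 mm dia, 80 mm tall, on the table at front right; loose, to be left alone. Origin: middle of its underside.
- dish_stack: Stack of three clear dishes with white rims, 62 mm dia, 45 mm tall, on the table at front left; loose, to be left alone. Origin: middle of its underside.
Things that resemble listed ones, but are neither listed nor needed, are in the scene too. Leave any green or turquoise look-alike of the dish alone.

How it is judged:
By the outcome, as a careful person would: the job done as asked, in the order asked, and still so for the second after the job is handed in, with the robot touching nothing.
It also fails if it takes over 51 s, if anything falls off the work surface, if the arm or the gripper's body presses on something with over 40 N, if the wrist force passes 120 N, or if a joint passes its speed limit or range.

### The arm

A 6-joint arm with a two-finger parallel gripper is mounted at the origin on the work surface. World frame = base frame: x ahead of the robot, y to its left, z up, the work surface at z = 0. Lengths are in m, angles in rad, forces in N, time in s.
With the tool pointing down it reaches from about 0.3 to 0.875 m from the base axis. Payload 6.4 kg.
Tool frame: the origin (TCP) lies at the very end of the fingers, on their centre line; the grasp point (between the pads) lies 19 mm behind it (bot.tcp_to_grasp is the distance from the TCP to the grasp point, in m); z points along the fingers, x is the direction in which the jaws open and shut, and the axes are right-handed (so a half turn about z gives the same grasp; the last joint's range is limited). The gripper opens to 85 mm and grips with 20 to 120 N. Pads are 22 mm wide; open, the fingers measure 114 mm over their backs; the gripper's body (76 mm by 85 mm) begins 54 mm behind the grasp point. The pads swing forward as they close: fully open they stand 13 mm farther back than shut.
Start: joints at [-1.529, 0.181, 1.607, -0, 1.354, -0.206], TCP at [0.141, -0.557, 0.231] pointing down, gripper open.
Joint ranges: [-2.99, 2.99], [-0.89, 2.07], [0.3, 2.58], [-1.14, 4.28], [0, 2.63], [-3.12, 3.12]. Speed limits (rad/s): [2.57, 2.57, 3.01, 3.14, 3.14, 3.14].

### API

Orientations are given as a unit quaternion [x, y, z, w].
In Python, from rig import bot gives the robot as it stands. The module is installed in compiled form; this text tells all that it offers.
- The arm moves only by the tool move_arm, never from a script. Its argument "steps" is a list of rows, each a list of 7 numbers: the turn, a rotation vector about the tool's x, y, z in degrees, then the shift along the tool's x, y, z in mm, then the closure, from 0 (fully open) to 1 (shut). A call has 1 to 10 rows; each row shifts and turns the commanded pose from where the row before left it, along the tool's axes as they then stand; what a row does not reach is not made up. A row lasts 1/8 s, in which the tool goes at most 62.5 mm and 10.7 degrees, less where a joint would pass 70% of its speed; a pose out of reach is approached as far as the arm can. A call with a gripper value outside its range is refused whole. The fingers move at their own pace and stop on an object; the grip force is fixed at half the most. Time passes only in rows, so rows that do not move let the fingers close. It gives the time, the measured TCP pose, the force and the opening at its end, in the units of the state.
- bot.state(): the state, without advancing time (a new reading comes with each control period).
- bot.camera(name): name is "scene" or "top" or "wrist"; returns (picture, depth): 384x512x3 uint8, red, green, blue; 384x512 float32, m along the optical axis (not along the pixel's ray), 0 where there is no reading.
- bot.camera_params(name): a dict with "camera_matrix" (3x3 intrinsics, pixels), "position" and "rotation" of the camera in the world. Camera axes: x right, y down, z forward; pixel columns grow to the right and rows downward; lengths in m; the calibration is good to about 2 mm. A picture is of the moment at which its call begins: read the wrist's pose just before it. camera_params takes no time and is no camera call; for the wrist camera it gives the pose at the moment of the call.
- bot.close_job(): hands the job in, once; it reports no verdict.
Trained networks look in the newest picture that a camera, given by its name, has taken for a name from the list of things; names that differ only in an ending like _2 or _b are one class to them, and where a whole thing is asked for, a point or a joint stands for the part that bears it (a point fixed in the world has none). Each returns a list of dicts, best first, with "conf" (0 to 1); they miss things now and then, are a little off and sometimes report something else, mostly with a low value. They report only what shows in the picture. A call takes as long as a camera call. They do not tell look-alikes from the thing itself.
- bot.outline_of(camera, label): "mask" (384x512 bool, what is visible of it) and "at" ([row, column] in pixels, amid what is visible of it).
- bot.mark_of(camera, label): "at" ([row, column] in pixels: a listed point, or the origin of a listed thing).
The state is a dict: "t": time; "joints": joint angles; "joint_velocities": joint speeds; "joint_torque": joint torques, N m; "eef_pos": TCP position; "orientation": TCP orientation; "force": force on the tool from outside, world axes, zero at the start; "moment": the same for the moment, N m; "grip_width": opening from 0.0 (shut) to 1.0 (fully open).
Only numpy, scipy, OpenCV 4.12 (cv2) and the standard library are available. Lean on these libraries where they do the work, as an engineer would, in place of code of your own. Each camera call takes 0.05 s, during which the arm holds its last target.

## Working session

There is one attempt and no reset: what is moved stays moved. The work goes in short steps, Python scripts to look and compute and a tool call to move; the robot and the scene stay as the last step left them, time stands still between calls to the robot, and variables do not carry over. Pictures are saved under pics/ and viewed, and the job is handed in when it is done.

Besides the shell and the picture viewer there is one more tool, called after ">>>" as name(argument=value, ...), one argument or row to a line, values as JSON. move_arm: Moves the arm, as the interface text tells. Its arguments: {"type":"object","properties":{"steps":{"type":"array"}},"required":["steps"]}

```bash
mkdir -p pics
cat > h.py <<'E'
import numpy as np,cv2
from rig import bot
def params(n):
    p=bot.camera_params(n);K=np.array(p["camera_matrix"]);R=np.array(p["rotation"]);t=np.array(p["position"])
    if R.shape!=(3,3):
        from scipy.spatial.transform import Rotation as Ro
        R=Ro.from_quat(R).as_matrix()
    return K,R,t
def ray(n,rc):
    K,R,t=params(n);d=R@np.linalg.inv(K)@np.array([rc[1],rc[0],1.]);return t,d
def at_z(n,rc,z):
    t,d=ray(n,rc);return t+d*(z-t[2])/d[2]
def cloud(n,dep):
    K,R,t=params(n);v,u=np.mgrid[:384,:512]
    c=np.stack([(u-K[0,2])/K[0,0]*dep,(v-K[1,2])/K[1,1]*dep,dep],-1)
    return c@R.T+t
def proj(n,P):
    K,R,t=params(n);c=R.T@(np.array(P)-t);q=K@c;return q[:2]/q[2]
E
python3 - <<'E'
from h import *
for n in ["scene","top"]:
    im,d=bot.camera(n);cv2.imwrite(f"pics/{n}0.png",im[:,:,::-1]);np.save(f"{n}0.npy",d);np.save(f"{n}0im.npy",im)
    K,R,t=params(n);print(n,K[0,0],t.round(3),R.round(2).tolist())
    for l in ["stand","lane","hinge","push_bar","lamp","dish","stop_face","vial_amber","vial_green","slide_box","cleaner","tip_box","beaker","dish_stack"]:
        m=bot.mark_of(n,l);print(l,[(np.round(x["at"]).tolist(),round(x["conf"],2)) for x in m[:3]])
print(bot.state())
E
```

```text
scene 422.61993294360474 [1.082 0.63  1.094] [[-0.76, 0.47, -0.45], [0.65, 0.57, -0.5], [0.02, -0.67, -0.74]]
stand [([239.0, 243.0], 0.86)]
lane [([213.0, 254.0], 0.59)]
hinge [([230.0, 222.0], 0.6)]
push_bar [([173.0, 263.0], 0.57)]
lamp [([189.0, 253.0], 0.9)]
dish [([282.0, 300.0], 0.86), ([214.0, 257.0], 0.68), ([223.0, 306.0], 0.66)]
stop_face [([236.0, 283.0], 0.44), ([327.0, 345.0], 0.21), ([190.0, 253.0], 0.17)]
vial_amber [([165.0, 168.0], 0.73), ([214.0, 202.0], 0.6)]
vial_green [([256.0, 255.0], 0.49)]
slide_box [([255.0, 255.0], 0.74), ([204.0, 275.0], 0.66)]
cleaner [([327.0, 346.0], 0.91), ([284.0, 380.0], 0.5), ([190.0, 252.0], 0.49)]
tip_box [([167.0, 170.0], 0.91)]
beaker [([152.0, 214.0], 0.8)]
dish_stack [([286.0, 380.0], 0.69)]
top 362.54812508193186 [ 0.402 -0.015  1.117] [[-0.0, -0.99, 0.14], [-1.0, 0.0, -0.01], [0.01, -0.14, -0.99]]
stand [([177.0, 242.0], 0.88)]
lane [([195.0, 240.0], 0.79)]
hinge [([141.0, 237.0], 0.9)]
push_bar [([202.0, 247.0], 0.92)]
lamp [([187.0, 241.0], 0.83)]
dish [([196.0, 169.0], 0.84), ([252.0, 302.0], 0.83), ([248.0, 213.0], 0.54)
[... 405 characters left out ...]
5, 'joints': array([-1.52929029e+00,  1.80817776e-01,  1.60697953e+00, -6.81283105e-08,
        1.35380722e+00, -2.06255387e-01]), 'joint_velocities': array([ 2.27431242e-05, -6.23776855e-04,  1.76653642e-03, -1.65866553e-03,
        1.26952857e-03,  5.64037309e-04]), 'joint_torque': array([ 1.16797019e-03, -4.44839287e+01, -3.51673722e+01, -2.85420801e-04,
        7.53023742e-04,  8.11280557e-06]), 'eef_pos': array([ 0.14105245, -0.55745216,  0.23128836]), 'orientation': array([ 7.89060952e-01, -6.14314914e-01, -3.86408675e-06, -4.50810298e-06]), 'force': array([-0.06141414,  0.10561014,  0.79482917]), 'moment': array([-0.00931739,  0.01549124,  0.03320309]), 'grip_width': 0.99957692174585}
```

Run:
```python
import cv2
for n in ["scene","top"]:
    im=cv2.imread(f"pics/{n}0.png")
    c=im[120:370,90:420] if n=="scene" else im[100:290,80:420]
    s=min(800/c.shape[1],600/c.shape[0]);cv2.imwrite(f"pics/{n}0c.png",cv2.resize(c,None,fx=s,fy=s,interpolation=cv2.INTER_CUBIC));print(s)
```

```text
2.4
2.3529411764705883
```

View pics/scene0c.png

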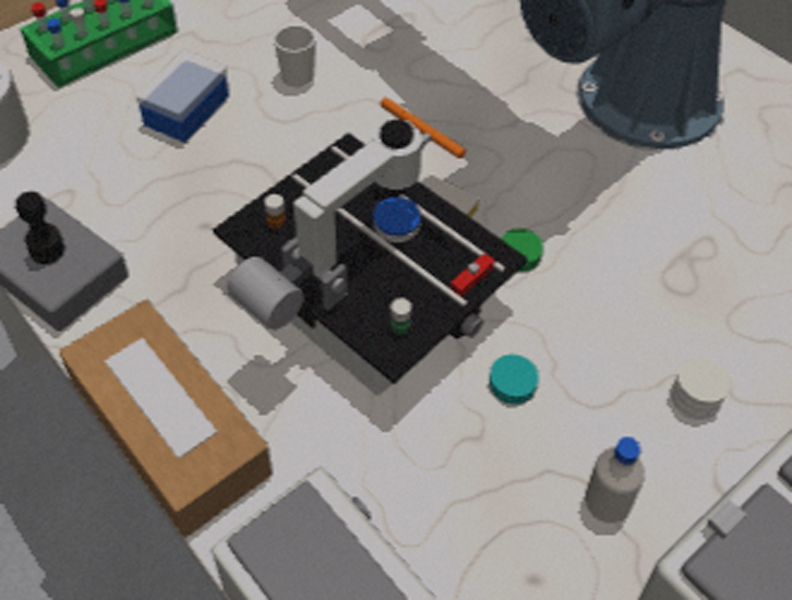

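View pics/top0c.png

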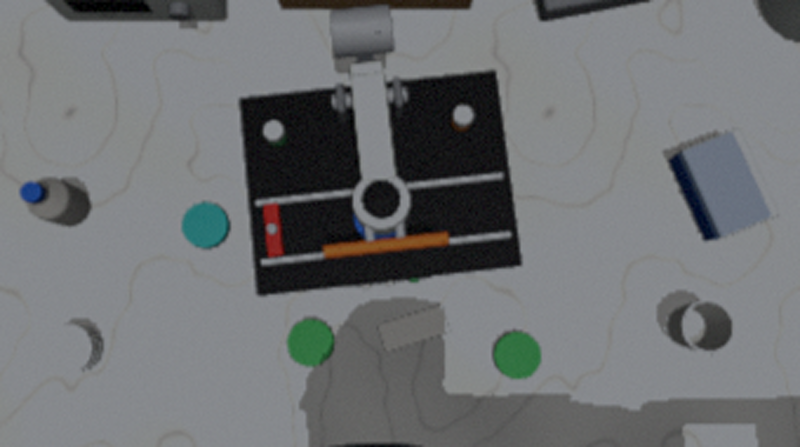

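Run:
```python
from h import *
im=np.load("top0im.npy");d=np.load("top0.npy");P=cloud("top",d)
hsv=cv2.cvtColor(im,cv2.COLOR_RGB2HSV)
reg=np.zeros((384,512),bool);reg[100:290,80:420]=1
def rep(name,m):
    m=m&reg&(d>0);q=P[m];
    if len(q)==0: print(name,"none");return
    r=cv2.minAreaRect((q[:,:2]*1000).astype(np.float32));print(name,len(q),np.median(q,0).round(3),np.array(r[0]).round(1),np.array(r[1]).round(1),round(r[2],1));return
H,S,V=hsv[...,0],hsv[...,1],hsv[...,2]
z=P[...,2]
rep("orange",(H>5)&(H<22)&(S>150)&(V>90)&(z>.2))
rep("red",((H<6)|(H>174))&(S>130)&(V>60)&(z<.14)&(z>.085))
blue=(H>100)&(H<130)&(S>120)&(z<.15)&(z>.1)
rep("blue",blue)
st=(V<60)&(abs(z-.095)<.006)
n,l,s,c=cv2.connectedComponentsWithStats((st&reg).astype(np.uint8));k=1+s[1:,4].argmax();rep("stage",l==k)
m=(z>.085)&(z<.105)&(P[...,0]>.3)&(P[...,0]<.8)&(abs(P[...,1])<.25)
k=cv2.morphologyEx((m&reg).astype(np.uint8),cv2.MORPH_OPEN,np.ones((3,3)));rep("stage_all",k>0)
for n in("green",): pass
g=(H>40)&(H<95)&(S>100)&(V>50)&reg
n,l,s,c=cv2.connectedComponentsWithStats(g.astype(np.uint8))
for i in range(1,n):
    if s[i,4]>4: print("green",c[i].round(),s[i,4],np.median(P[l==i],0).round(3))
# heights around
for nm,rc in dict(slide=(239,255),beaker=(238,375),stack=(247,115),grn=(218,256)).items(): print(nm,P[rc].round(3))
im=np.load("scene0im.npy");d=np.load("scene0.npy");P=cloud("scene",d);hsv=cv2.cvtColor(im,cv2.COLOR_RGB2HSV);H,S,V=hsv[...,0],hsv[...,1],hsv[...,2];z=P[...,2]
reg[:]=0;reg[150:260,200:300]=1
rep("s orange",(H>5)&(H<22)&(S>150)&(V>90)&(z>.2))
rep("s red",((H<6)|(H>174))&(S>130)&(V>60)&(z<.14)&(z>.085))
rep("s blue",(H>100)&(H<130)&(S>120)&(z<.15)&(z>.1))
rep("s bluetop",(H>100)&(H<130)&(S>120)&(z<.15)&(z>.112))
rep("s stop top",((H<6)|(H>174))&(S>130)&(V>60)&(z<.14)&(z>.111))
```

```text
orange 260 [ 0.485 -0.006  0.242] [486.   -7.3] [ 12.4 129.5] 6.4
red 133 [0.511 0.126 0.114] [515.1 127.4] [60.  18.6] 5.3
blue 98 [0.553 0.401 0.129] [538. 201.] [436.5  23.4] 84.2
stage 6067 [ 0.592 -0.036  0.096] [577.4   2.5] [242.5 316.7] 6.5
stage_all 7454 [ 0.575 -0.016  0.096] [579.    2.9] [245.6 321.2] 6.4
green [167. 195.] 289 [0.533 0.227 0.021]
green [255. 218.] 5 [ 0.461 -0.039  0.053]
green [212. 245.] 291 [0.383 0.089 0.021]
green [299. 251.] 298 [ 0.366 -0.171  0.021]
slide [ 0.4   -0.039  0.026]
beaker [ 0.403 -0.405  0.007]
stack [0.378 0.368 0.045]
grn [ 0.461 -0.042  0.051]
s orange 151 [0.488 0.002 0.24 ] [489.4  -3.2] [ 14.5 127.9] 7.0
s red 136 [0.522 0.135 0.111] [511.  126.9] [77.3 29.3] 6.3
s blue 244 [0.532 0.006 0.114] [532.1   6. ] [59.3 56.9] 23.0
s bluetop 198 [0.531 0.008 0.115] [530.9   5.3] [58.9 55. ] 14.0
s stop top 63 [0.515 0.133 0.113] [514.8 132.6] [62.1 17.6] 4.1
```

>>> move_arm(
  steps=[
    [0, 0, 7.8, 0, 0, 0, 1],
    [0, 0, 0, -46, -32, 0, 1],
    [0, 0, 0, -46, -32, 0, 1],
    [0, 0, 0, -46, -32, 0, 1],
    [0, 0, 0, -46, -32, 0, 1],
    [0, 0, 0, -46, -32, 0, 1],
    [0, 0, 0, -46, -32, 0, 1],
    [0, 0, 0, -46, -32, 0, 1],
    [0, 0, 0, -46, -32, 0, 1],
    [0, 0, 0, -46, -32, 0, 1],
  ],
)

```text
t: 2.75
eef_pos: [0.3819, -0.1124, 0.2318]
orientation: [0.745, -0.667, 0.001, -0.0]
force: [-0.1, 0.1, 0.2]
grip_width: -0.004
```

Run:
```python
from h import *
im=np.load("top0im.npy");d=np.load("top0.npy");P=cloud("top",d)
V=im.max(2);yaw=np.deg2rad(6.4);c,s=np.cos(yaw),np.sin(yaw)
L=np.stack([(P[...,0]-.579)*c+(P[...,1]-.0029)*s,-(P[...,0]-.579)*s+(P[...,1]-.0029)*c],-1)*1000
m=(V>100)&(abs(P[...,2]-.098)<.01)&(abs(L[...,1])<148)&(abs(L[...,1])>35)
for lo,hi in((-110,-60),(-50,0)):
    q=m&(L[...,0]>lo)&(L[...,0]<hi);X=L[q];print(len(X),np.median(X,0),np.polyfit(X[:,1],X[:,0],1))
    for a in(-1,1): print(a,np.median(X[np.sign(X[:,1])==a],0))
```

```text
113 [-84.55471751  78.22709016] [-3.21052182e-04 -8.45268522e+01]
-1 [ -84.55471751 -111.52369394]
1 [-84.63814117 112.40744188]
167 [-12.35562676 -39.84440249] [-1.09678931e-03 -1.26077498e+01]
-1 [-12.34097528 -90.38653828]
1 [-12.35562676  90.87334418]
```

>>> move_arm(
  steps=[
    [0, 0, 0, -46, -35, 3, 1],
    [0, 0, 0, -46, -37, 4, 1],
    [0, 0, 0, 0, -10, 0, 1],
    [0, 0, 0, 0, -10, 0, 1],
    [0, 0, 0, 0, 0, 0, 1],
  ],
)

```text
t: 3.38
eef_pos: [0.4626, -0.0134, 0.2244]
orientation: [0.745, -0.667, 0.0, 0.0]
force: [0.1, 0.1, 0.2]
grip_width: 0.0
```

Run:
```python
from h import *
im,d=bot.camera("wrist");cv2.imwrite("pics/w1.png",im[:,:,::-1])
im,d=bot.camera("top");cv2.imwrite("pics/t1.png",cv2.resize(im[120:270,160:340,::-1],None,fx=4,fy=4))
b=np.deg2rad(151.6)
p=None
for k in range(0,17):
    f=b-.05*k;q=210*np.array([np.cos(f),np.sin(f)])
    if p is not None: print(k,(q-p).round(1),q.round(0))
    p=q
```

```text
1 [5.2 9.1] [-180.  109.]
2 [5.7 8.8] [-174.  118.]
3 [6.1 8.5] [-168.  126.]
4 [6.5 8.2] [-161.  135.]
5 [6.9 7.9] [-154.  142.]
6 [7.3 7.5] [-147.  150.]
7 [7.7 7.2] [-139.  157.]
8 [8.  6.8] [-131.  164.]
9 [8.4 6.4] [-123.  170.]
10 [8.7 5.9] [-114.  176.]
11 [8.9 5.5] [-105.  182.]
12 [9.2 5. ] [-96. 187.]
13 [9.5 4.6] [-87. 191.]
14 [9.7 4.1] [-77. 195.]
15 [9.9 3.6] [-67. 199.]
16 [10.   3.1] [-57. 202.]
```

View pics/t1.png

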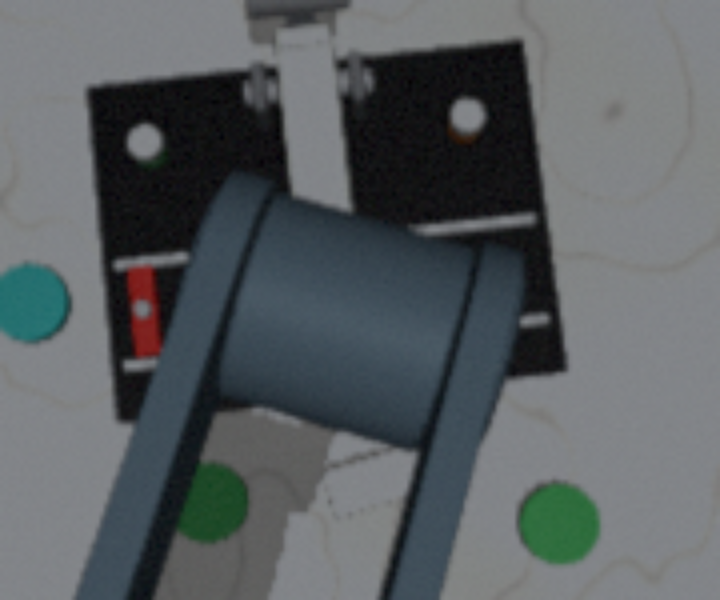

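View pics/w1.png

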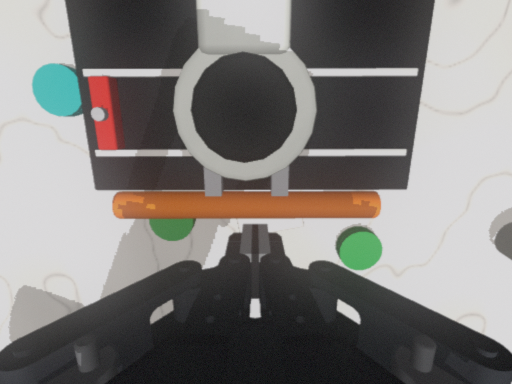

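>>> move_arm(
  steps=[
    [0, 0, 0, 0, -3, 0, 1],
    [0, 0, 0, 0, -3, 0, 1],
    [0, 0, 0, 0, -2, 0, 1],
  ],
)

```text
t: 3.85
eef_pos: [0.4688, -0.012, 0.2243]
orientation: [0.745, -0.667, -0.001, 0.002]
force: [-11.4, -4.2, 8.4]
grip_width: -0.0
```

>>> move_arm(
  steps=[
    [0, 0, 0, 0, -2, -4, 1],
    [0, 0, 0, 0, -5, -9, 1],
    [0, 0, 0, 0, -6, -9, 1],
  ],
)

```text
t: 4.22
eef_pos: [0.4816, -0.0105, 0.2462]
orientation: [0.745, -0.667, -0.001, 0.002]
force: [-7.8, -2.1, 3.3]
grip_width: 0.002
```

>>> move_arm(
  steps=[
    [0, 0, 0, 0, -6, -8.5, 1],
    [0, 0, 0, 0, -6.5, -8, 1],
    [0, 0, 0, 0, -7, -8, 1],
    [0, 0, 0, 0, -7.5, -7.5, 1],
  ],
)

```text
t: 4.72
eef_pos: [0.5091, -0.0074, 0.2791]
orientation: [0.745, -0.667, -0.001, 0.001]
force: [-5.1, -0.9, 4.2]
grip_width: -0.001
```

Run:
```python
from h import *
im,d=bot.camera("wrist");cv2.imwrite("pics/w2.png",im[:,:,::-1])
```

```text
(no output)
```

View pics/w2.png

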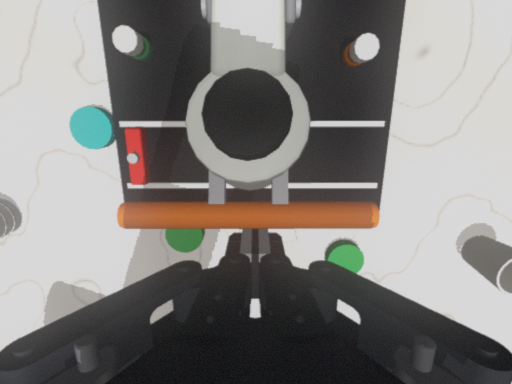

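>>> move_arm(
  steps=[
    [0, 0, 0, 0, -7.5, -7, 1],
    [0, 0, 0, 0, -8, -6.5, 1],
    [0, 0, 0, 0, -8.5, -6, 1],
    [0, 0, 0, 0, -8.5, -6, 1],
  ],
)

```text
t: 5.28
eef_pos: [0.5431, -0.0031, 0.304]
orientation: [0.746, -0.666, 0.0, -0.0]
force: [-0.2, -0.8, -1.2]
grip_width: -0.002
```

>>> move_arm(
  steps=[
    [0, 0, 0, 0, -8, -5, 1],
    [0, 0, 0, 0, -7, -4, 1],
    [0, 0, 0, 0, -6, -3, 1],
    [0, 0, 0, 0, -5, -2, 1],
  ],
)

```text
t: 5.78
eef_pos: [0.5685, -0.0003, 0.3179]
orientation: [0.745, -0.667, -0.0, -0.0]
force: [0.5, -0.6, -0.8]
grip_width: -0.001
```

Run:
```python
from h import *
im,d=bot.camera("wrist");cv2.imwrite("pics/w3.png",im[:,:,::-1])
im,d=bot.camera("scene");cv2.imwrite("pics/s3.png",cv2.resize(im[100:280,150:350,::-1],None,fx=3.3,fy=3.3))
```

```text
(no output)
```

View pics/w3.png

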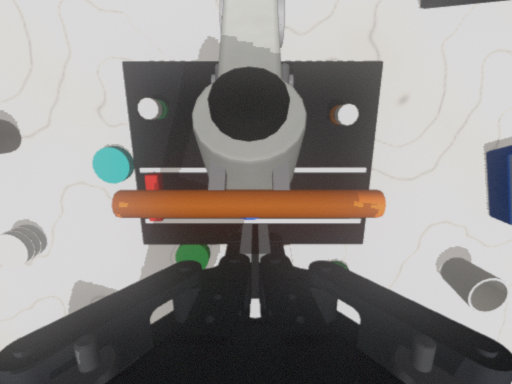

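View pics/s3.png

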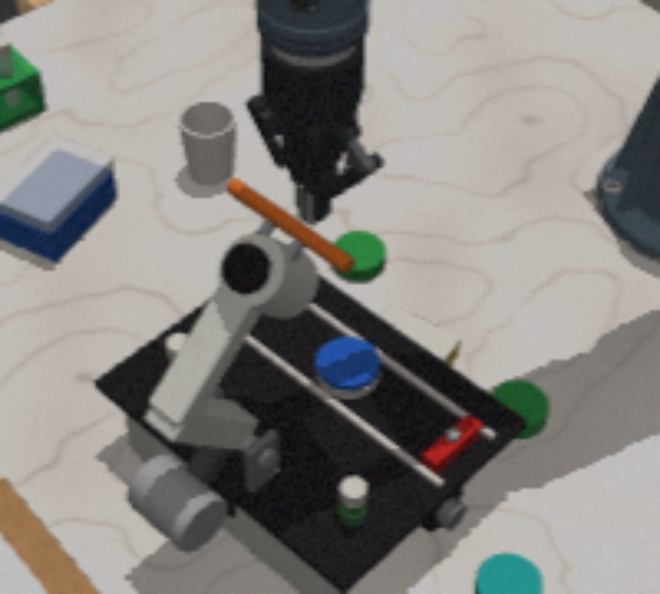

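>>> move_arm(
  steps=[
    [0, 0, 0, 0, 0, 0, 1],
    [0, 0, 0, 0, 0, 0, 1],
  ],
)

```text
t: 6.12
eef_pos: [0.5679, -0.0004, 0.3177]
orientation: [0.745, -0.667, -0.0, 0.0]
force: [-0.2, 0.8, -0.0]
grip_width: 0.005
```

Run:
```python
from h import *
im,d=bot.camera("wrist");cv2.imwrite("pics/w4.png",im[:,:,::-1])
```

```text
(no output)
```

View pics/w4.png

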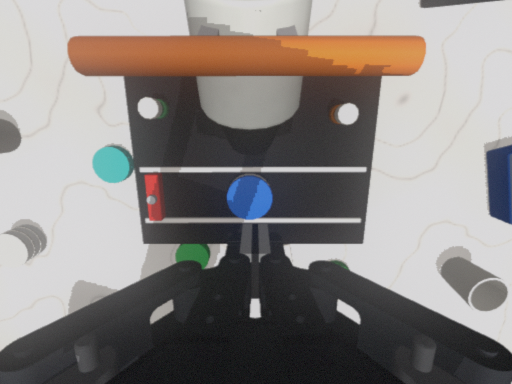

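Run:
```python
from h import *
im,d=bot.camera("wrist");P=cloud("wrist",d);hsv=cv2.cvtColor(im,cv2.COLOR_RGB2HSV);H,S,V=[hsv[...,i] for i in range(3)];z=P[...,2]
y=np.deg2rad(6.4);c,s=np.cos(y),np.sin(y)
def loc(q): q=np.asarray(q)[:2]*1000-[585.5,3.6];return np.array([q[0]*c+q[1]*s,-q[0]*s+q[1]*c]).round(1)
for n,m in(("blue",(H>100)&(H<130)&(S>120)&(z>.105)&(z<.13)),("red",((H<6)|(H>174))&(S>130)&(z>.108)&(z<.13)),("ridge",(V>130)&(S<60)&(z>.093)&(z<.106)),("orange",(H>3)&(H<22)&(S>150)&(z>.2))):
    q=P[m];
    if len(q)==0: print(n,0);continue
    r=cv2.minAreaRect((q[:,:2]*1000).astype(np.float32));(u,_)=cv2.minEnclosingCircle((q[:,:2]*1000).astype(np.float32))
    L=np.array([loc(a) for a in q]);print(n,len(q),np.array(r[0]).round(1),np.array(r[1]).round(1),round(r[2],1),"loc",loc(np.array(r[0])/1000),"rng",L.min(0),L.max(0),"z",np.median(q[:,2]))
    if n=="ridge":
        for k in(L[:,0]<-55,L[:,0]>-55): print(np.median(L[k],0),np.polyfit(L[k][:,1],L[k][:,0],1))
for l in("stop_face","dish"):
    for m in bot.mark_of("wrist",l)[:2]: print(l,m["conf"],m["at"],loc(at_z("wrist",m["at"],.095)))
print(loc(bot.state()["eef_pos"]),bot.state()["force"])
```

```text
blue 1556 [532.    3.2] [57.7 57.6] 5.6 loc [-53.2   5.5] rng [-82.  -23.2] [-24.3  34.4] z 0.1150569195893951
red 483 [517.9 128.7] [61.4 17.1] 6.9 loc [-53.3 131.8] rng [-84.  123.3] [-22.6 140.6] z 0.11298574660281185
ridge 2380 [579.2   4.2] [243.4 319.6] 6.4 loc [-6.2  1.3] rng [-128.  -158.5] [115.5 161.1] z 0.09987759174376074
[-90.4  -7.8] [ 5.78038658e-06 -9.05262309e+01]
[-18.1   9.7] [ 0.01628208 -3.49307774]
orange 11559 [652.4  11.4] [ 36.8 128.3] 7.3 loc [67.4  0.3] rng [ 49.  -63.6] [86.1 64.7] z 0.3514087334686652
stop_face 0.97 [196.0, 164.5] [-56.9 122.6]
dish 0.96 [168.6, 115.0] [-18.5 185.8]
dish 0.77 [248.2, 195.6] [-135.9   84.1]
[-17.8  -2. ] [-0.55050285 -0.52220184 -0.06337098]
```

>>> move_arm(
  steps=[
    [0, 0, 0, 27, 18, 0, 1],
    [0, 0, 0, 26, 18, 0, 1],
    [0, 0, 0, 0, 0, 40, 1],
    [0, 0, 0, 0, 0, 45, 1],
    [0, 0, 0, 0, 0, 45, 1],
    [0, 0, 0, 0, 0, 40, 1],
    [0, 0, 0, 0, 0, 25, 1],
    [0, 0, 0, 0, 0, 0, 1],
  ],
)

```text
t: 7.32
eef_pos: [0.5366, -0.0565, 0.1207]
orientation: [0.745, -0.667, -0.002, 0.001]
force: [-0.1, 0.5, -0.5]
grip_width: -0.003
```

Run:
```python
from h import *
im,d=bot.camera("wrist");cv2.imwrite("pics/w5.png",im[:,:,::-1])
im,d=bot.camera("scene");cv2.imwrite("pics/s5.png",cv2.resize(im[100:280,150:350,::-1],None,fx=3.3,fy=3.3))
print(bot.state()["eef_pos"])
```

```text
[ 0.53881426 -0.05723761  0.12368417]
```

View pics/w5.png

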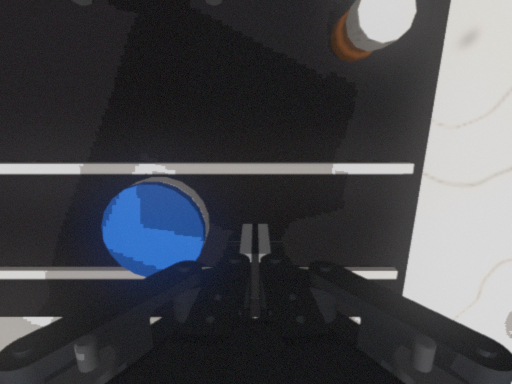

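View pics/s5.png

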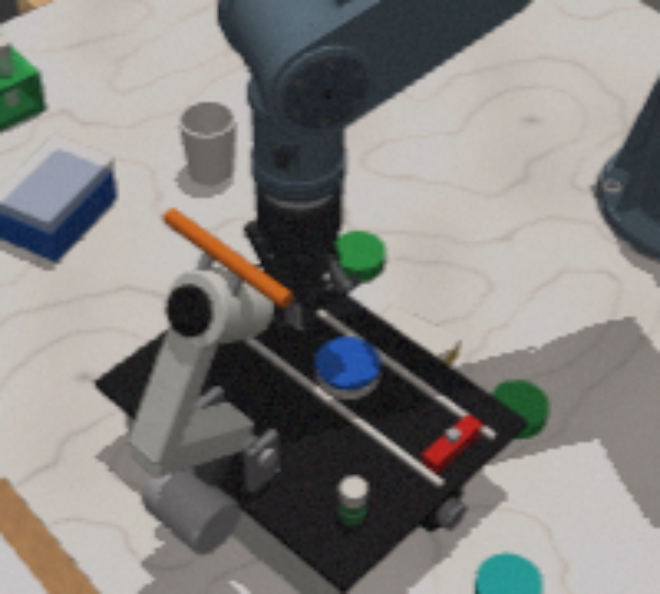

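>>> move_arm(
  steps=[
    [0, 0, 0, 0, 0, 12, 1],
    [0, 0, 0, 0, 0, 9, 1],
    [0, 0, 0, 0, 0, 0, 1],
    [0, 0, 0, -5, 0, 0, 1],
    [0, 0, 0, -5, 0, 0, 1],
    [0, 0, 0, -4, 0, 0, 1],
    [0, 0, 0, -4, 0, 0, 1],
  ],
)

```text
t: 8.3
eef_pos: [0.5363, -0.0389, 0.102]
orientation: [0.746, -0.666, 0.0, -0.0]
force: [0.3, -0.8, 0.4]
grip_width: 0.002
```

Run:
```python
from h import *
im,d=bot.camera("wrist");cv2.imwrite("pics/w6.png",im[:,:,::-1])
```

```text
(no output)
```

View pics/w6.png

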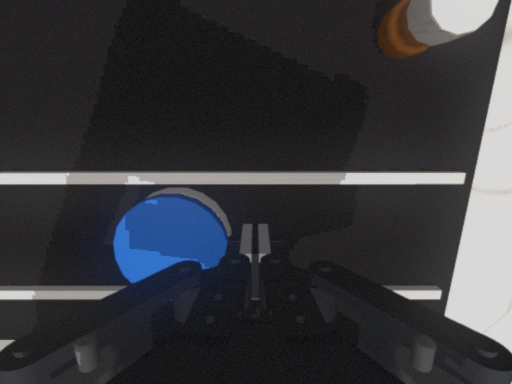

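>>> move_arm(
  steps=[
    [0, 0, 0, -4, 0, 0, 1],
    [0, 0, 0, -4, 0, 0, 1],
    [0, 0, 0, -5, 0, 0, 1],
    [0, 0, 0, -5, 0, 0, 1],
    [0, 0, 0, -5, 0, 0, 1],
    [0, 0, 0, -5, 0, 0, 1],
  ],
)

```text
t: 9.1
eef_pos: [0.5331, -0.011, 0.1018]
orientation: [0.745, -0.667, 0.0, 0.0]
force: [-0.4, -0.8, 1.1]
grip_width: 0.003
```

Run:
```python
from h import *
im,d=bot.camera("wrist");cv2.imwrite("pics/w7.png",im[:,:,::-1])
```

```text
(no output)
```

View pics/w7.png

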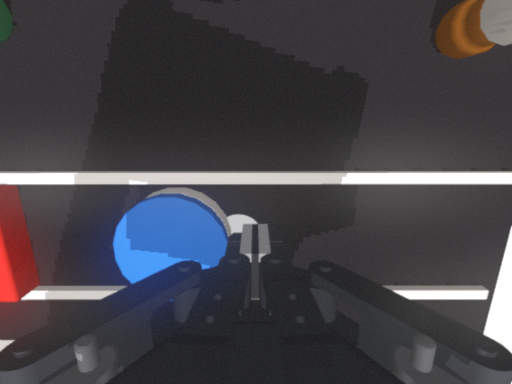

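>>> move_arm(
  steps=[
    [0, 0, 0, -5, 0, 0, 1],
    [0, 0, 0, -6, 0, 0, 1],
    [0, 0, 0, -6, 0, 0, 1],
    [0, 0, 0, -6, 0, 0, 1],
    [0, 0, 0, -6, 0, 0, 1],
    [0, 0, 0, -6, 0, 0, 1],
    [0, 0, 0, -6, 0, 0, 1],
    [0, 0, 0, -5, 0, 0, 1],
    [0, 0, 0, -4, 0, 0, 1],
    [0, 0, 0, -2, 0, 0, 1],
  ],
)

```text
t: 10.4
eef_pos: [0.5273, 0.0406, 0.1018]
orientation: [0.746, -0.666, -0.0, 0.0]
force: [-0.2, -0.4, -0.2]
grip_width: 0.0
```

Run:
```python
from h import *
im,d=bot.camera("wrist");cv2.imwrite("pics/w8.png",im[:,:,::-1])
print(bot.state()["force"])
```

```text
[-0.82290408 -0.17343585  0.42506826]
```

View pics/w8.png

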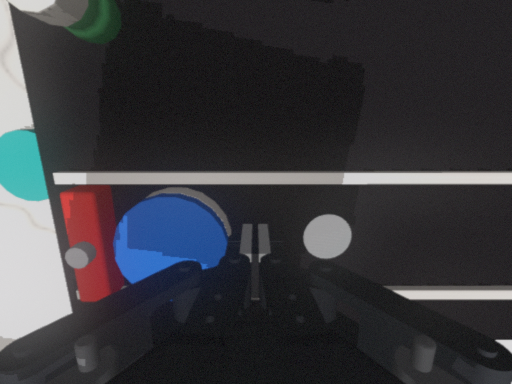

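>>> move_arm(
  steps=[
    [0, 0, 0, -1.5, 0, 0, 1],
    [0, 0, 0, -1.5, 0, 0, 1],
    [0, 0, 0, -1, 0, 0, 1],
    [0, 0, 0, 0, 0, 0, 1],
  ],
)

```text
t: 10.95
eef_pos: [0.5269, 0.0443, 0.1018]
orientation: [0.745, -0.667, -0.0, -0.0]
force: [-0.6, 0.5, 0.0]
grip_width: -0.004
```

>>> move_arm(
  steps=[
    [0, 0, 0, -1, 0, 0, 1],
    [0, 0, 0, -0.5, 0, 0, 1],
    [0, 0, 0, 0, 0, 0, 1],
  ],
)

```text
t: 11.32
eef_pos: [0.5267, 0.0458, 0.1018]
orientation: [0.745, -0.667, -0.0, -0.0]
force: [0.7, 0.3, -0.4]
grip_width: -0.005
```

>>> move_arm(
  steps=[
    [0, 0, 0, -0.7, 0, 0, 1],
    [0, 0, 0, -0.7, 0, 0, 1],
    [0, 0, 0, 0, 0, 0, 1],
  ],
)

```text
t: 11.7
eef_pos: [0.5267, 0.0469, 0.1019]
orientation: [0.745, -0.667, 0.0, 0.0]
force: [0.1, -2.8, 0.5]
grip_width: -0.0
```

Run:
```python
from h import *
im,d=bot.camera("wrist");cv2.imwrite("pics/w9.png",cv2.resize(im[150:320,30:290,::-1],None,fx=3,fy=3))
print(bot.state()["force"])
```

```text
[ 0.76979828 -2.56665578  0.2846188 ]
```

View pics/w9.png

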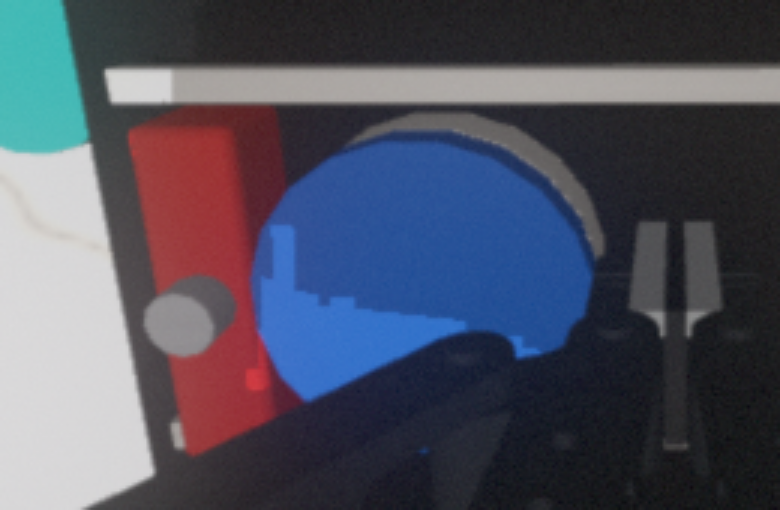

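>>> move_arm(
  steps=[
    [0, 0, 0, -0.7, 0, 0, 1],
    [0, 0, 0, 0, 0, 0, 1],
  ],
)

```text
t: 12.0
eef_pos: [0.5268, 0.0472, 0.102]
orientation: [0.745, -0.667, 0.001, 0.0]
force: [-0.1, -5.3, 0.3]
grip_width: 0.0
```

Force builds with little motion: the dish is seated on the stop. Back off along the lane, then up.

>>> move_arm(
  steps=[
    [0, 0, 0, 4, 0, 0, 1],
    [0, 0, 0, 16, 0, 0, 1],
    [0, 0, 0, 20, 0, 0, 1],
    [0, 0, 0, 0, 20, -20, 1],
    [0, 0, 0, 0, 40, -40, 1],
    [0, 0, 0, 0, 45, -40, 1],
    [0, 0, 0, 0, 45, -10, 1],
    [0, 0, 0, 30, 20, 0, 1],
    [0, 0, 0, 40, 0, 0, 1],
    [0, 0, 0, 0, 0, 0, 1],
  ],
)

```text
t: 13.25
eef_pos: [0.3699, -0.0832, 0.2124]
orientation: [0.744, -0.668, 0.001, -0.0]
force: [0.2, 1.5, 0.0]
grip_width: 0.002
```

Run:
```python
from h import *
for n in("scene","top"):
    im,d=bot.camera(n);P=cloud(n,d);hsv=cv2.cvtColor(im,cv2.COLOR_RGB2HSV);H,S,V=[hsv[...,i] for i in range(3)];z=P[...,2]
    c0=im[100:300,100:400] if n=="scene" else im[90:290,90:400]
    cv2.imwrite(f"pics/{n}9.png",cv2.resize(c0[:,:,::-1],None,fx=2.5,fy=2.5))
    y=np.deg2rad(6.4);c,s=np.cos(y),np.sin(y)
    X=(P[...,:2]*1000-[585.5,3.6])@np.array([[c,-s],[s,c]])
    for k,m in(("blue",(H>100)&(H<130)&(S>120)&(z>.105)&(z<.13)),("red",((H<6)|(H>174))&(S>130)&(z>.108)&(z<.13)),("or",(H>3)&(H<22)&(S>150)&(z>.2))):
        m&=(abs(X[...,0])<130)&(abs(X[...,1])<160);q=X[m]
        if len(q): print(n,k,len(q),q.min(0).round(1),q.max(0).round(1),np.median(z[m]))
print(bot.state()["t"],bot.state()["force"])
```

```text
scene blue 262 [-87.5  66. ] [-23.8 123.9] 0.1143404524190747
scene red 97 [-86.7 124.5] [-20.7 144. ] 0.11202892189977176
scene or 226 [ 75.1 -60.3] [88.  69.9] 0.3494643564433159
top blue 353 [-82.7  62.8] [-26.9 120.5] 0.11581135112669516
top red 124 [-86.5 122.2] [-25.7 140.2] 0.11365644836725308
top or 288 [ 37.2 -63.2] [113.7  62.5] 0.3517613315466517
13.35 [ 0.06924472  0.36131781 -1.45568612]
```

View pics/scene9.png

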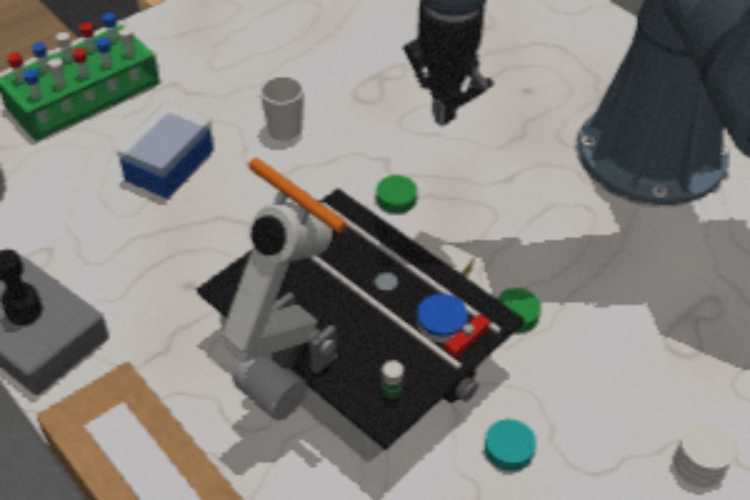

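View pics/top9.png

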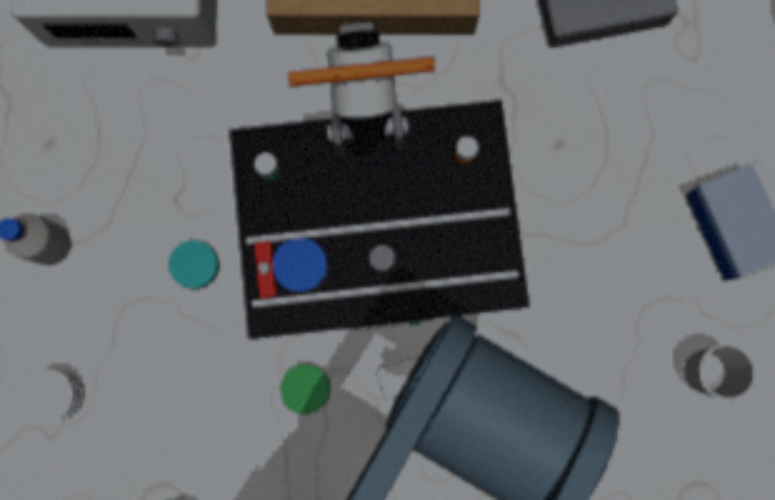

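```bash
python3 -c "
from rig import bot
print(bot.close_job())"
```

```text
the job is handed in; nothing more can be done
None
```

The lamp arm is raised and staying up by itself, and the blue-lidded dish rests against the red end stop. I handed the job in at about 13.4 s, with the gripper clear of everything.

- **Lamp arm:** I pushed the orange bar with shut fingers, following its arc slowly at about 80–90 mm/s. Past the balance point it left the fingers and went on to its stop by itself. In the last pictures the bar sits about 350 mm above the table, as expected for fully raised. Contact force on the bar, read between moves, was about 15 N at first touch and fell to near zero by the balance point.
- **Dish:** I pushed it along the lane, about 6 mm above the stage, until the force rose to 5.3 N with almost no further motion. Then I backed straight off along the lane before lifting. The final pictures show it flat, with the lid's edge 1–2 mm from the stop face. That gap is about the measuring error, since the 60 mm lid itself measured about 58 mm.
- **Other things:** The vials, boxes and look-alike dishes that show in the final pictures stand where they were. The slide box was partly hidden by the robot in the last top view but shows in place in the scene view.
- **Disagreements:** The stand's position from its stage outline was about 6 mm off from what the ridges, stop, bar and dish gave, so I used those. One network reading mistook a look-alike for the dish, so I located the dish by colour and depth instead.

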